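# Put the thread away and walk the sticky case cover shut

### The job

Stand the rust-coloured thread spool upright in the empty cup of the thread case, then shut the case: slide its cover away from you until it is tight against the far wall at both ends. The cover is wide for its short runners and sticks, so walk it home by pushing behind the left and the right finger pull in turn; never force it, and leave the other spools and the glue jar where they are.

Things in the scene. Friction and masses are not known exactly. Their poses are not given: they have to be found in the camera images.
- case: Fixed brown wooden bench case for thread, 294 mm (its x) by 378 mm (its y), rim 83 mm above the bench, floor 8 mm thick. Origin: centre of its underside, on the bench. Its x axis points away from the robot, the way the cover shuts; y points left. In its open far bay three black cups stand in a row at x = +92 mm, y = -85, 0 and +85 mm.
- stop (a point): Middle of the inner face of the case's far wall, which stops the cover's front edge: x = +135 mm in the case's frame, at the cover's height (70 mm above the bench).
- deck_edge (a point): Middle of the far edge of the fixed wooden deck that roofs the case's near part, from x = -135 to -36 mm in the case's frame, 300 mm wide, its top 82.5 mm above the bench. The cover slides out from under it.
- channel_left (a point): Top, at mid-length, of the left one of two aluminium C-channels along the case's sides in which the cover slides; 82.5 mm above the bench. Their lips hold the cover down and reach in to 151 mm either side of the case's middle line, their lower ledges (66 mm above the bench) to 145 mm.
- cover: Off-white sliding cover, a slab 165 mm (its x) by 320 mm (its y) by 8 mm, about 0.7 kg, its top 74 mm above the bench. Origin: centre of its underside; axes as the case's when square. Starts at the near end, slightly askew. Slides at 2 to 8 N. Side play differs (1.6 to 3.2 mm): an end pushed alone gains some 5 to 30 mm, then the cover, cocked 0.012 to 0.03 rad, jams; pushing the other end frees it.
- pull_left (a point): Foot, on the cover's top face, of the left finger pull: an upright brass plate, polished and slippery, 8 mm thick (x), 24 mm wide (y) and 28 mm high, so from 74 to 102 mm above the bench; this point is under its middle. It stands 20 mm behind the cover's front edge, 128 mm left of the cover's centre. Behind it (towards the robot) the cover's top is clear for 50 mm or more up to the deck's edge.
- pull_right (a point): The same on the right pull, 128 mm right of the cover's centre.
- cover_left (a point): Point on the top of the cover's front (far) edge, straight ahead of the left pull. Fully home it lies at x = +135 mm in the case's frame.
- cover_right (a point): The same ahead of the right pull; fully home also at x = +135 mm.
- spool: Loose thread spool to be put away: rust-orange thread 29 mm across between two pale wooden flanges 36 mm across and 3 mm thick; 50 mm high, 60 g. Stands upright on the bench left or right of the case. Origin: centre of its underside.
- cup: The empty one of the three black cups in the case's bay: fixed round cup, 45 mm across inside, 52 mm outside, floor 2 mm thick, rim 7 mm above its underside. Origin: centre of its underside, on the case's floor 8 mm above the bench. A spool in it stands with its foot 10 mm and its top 60 mm above the bench, below the cover (underside at 66 mm).
- spool_b: Spool with dark blue thread, same size, standing in another cup of the case; leave it.
- spool_c: Spool with cream thread, same size, standing in another cup of the case; leave it.
- glue_jar: Amber glue jar with a white lid, 60 mm across, 75 mm high, on the bench on the other side of the case from the spool; leave it. Origin: centre of its underside.

How it is judged:
On the way, in this order (a step that is already met when the one before it is completed fails the run):
1. the rust spool stands upright in the empty cup, let go (horizontal distance between spool and cup below 0.006 m and z of spool in the frame of cup between -0.002 and 0.006 m and angle between spool's own z axis and vertical below 0.12 rad and contact force between the fingers and spool below 0.3 N and linear speed of spool below 0.02 m/s), for 0.2 s.
2. the cover is home against the far wall at both ends (x of each of cover_left, cover_right in the frame of case above 0.133 m), for 0.2 s.
At the end, for the whole second after the job is handed in: The rust spool stands upright (within 0.12 rad) on the floor of the cup that was empty (within 6 mm of its centre), and the cover is shut: both its front-edge points lie within 2 mm of the far wall's inner face. Everything is at rest (all of step 2 and horizontal distance between spool and cup below 0.006 m and z of spool in the frame of cup between -0.002 and 0.006 m and angle between spool's own z axis and vertical below 0.12 rad and linear speed of each of cover, spool below 0.01 m/s); the robot touches nothing.
It fails at once if the cover is pushed, gripped or pressed with more than 25 N (contact force between the fingers and cover above 25 N or contact force between the arm and cover above 95 N).
It fails at once if another spool or the glue jar is moved (a spool by more than 10 mm, the jar by 20 mm) (distance of any of spool_b, spool_c from where it was at the start of the episode above 0.01 m or distance of glue_jar from where it was at the start of the episode above 0.02 m).
It also fails if it takes over 67 s, if anything falls off the work surface, if the arm or the gripper's body presses on something with over 40 N, if the wrist force passes 120 N, or if a joint passes its speed limit or range.

### The arm

A 6-joint arm with a two-finger parallel gripper is mounted at the origin on the work surface. World frame = base frame: x ahead of the robot, y to its left, z up, the work surface at z = 0. Lengths are in m, angles in rad, forces in N, time in s.
With the tool pointing down it reaches from about 0.35 to 0.775 m from the base axis. Payload 5.5 kg.
Tool frame: the origin (TCP) lies at the centre of the arm's flange, where the gripper is bolted on; the fingertips stand 173 mm ahead of it and the grasp point (between the pads) lies 155 mm ahead of it; x points along the fingers, y is the direction in which the jaws open and shut, and the axes are right-handed (so a half turn about x gives the same grasp; the last joint's range is limited). The gripper opens to 85 mm and grips with 20 to 120 N. Pads are 22 mm wide; open, the fingers measure 114 mm over their backs; the gripper's body (76 mm by 85 mm) begins 54 mm behind the grasp point. The pads swing forward as they close: fully open they stand 13 mm farther back than shut.
Start: joints at [-1.31, 0.313, 0.046, 1.304, 0, 1.431], TCP at [0.224, -0.529, 0.405] pointing down, gripper open.
Joint ranges: [-2.76, 2.76], [-0.86, 1.69], [-1.03, 1.26], [-2.2, 2.34], [-1.47, 1.5], [-3.14, 3.14]. Speed limits (rad/s): [2.57, 2.57, 3.14, 3.14, 3.14, 3.14].

### API

Orientations are given as a 3x3 rotation matrix whose columns are the frame's x, y, z axes.
In Python, from bench import get_state, snapshot, sign_off gives the robot as it stands.
- The arm moves only by the tool carry_out, never from a script. Its argument "series" is a list of rows, each a list of 6 numbers: the shift along the world's x, y, z in mm, then the turn, a rotation vector about the world's x, y, z in degrees. A call has 1 to 12 rows; each row shifts and turns the commanded pose from where the row before left it; what a row does not reach is not made up. A row lasts 1/12 s, in which the tool goes at most 41.7 mm and 7.16 degrees, less where a joint would pass 70% of its speed; a pose out of reach is approached as far as the arm can. A call is refused whole if a number of a shift passes 41.7 or a number of a turn 7.16, either way. A call with a gripper value outside its range is refused whole. "gripper" is the opening, from 0 (shut) to 1 (fully open), set as the call begins (left out, the last holds). The fingers move at their own pace and stop on an object; "grip_force" is the grip in N (left out, the last holds). Time passes only in rows, so rows that do not move let the fingers close. It gives the time, the measured TCP pose, the force and the opening at its end, in the units of the state.
- get_state(): the state, without advancing time (a new reading comes with each control period).
- snapshot(name): name is "scene" or "top"; returns a dict with "frame" (420x560x3 uint8, red, green, blue), "mtx" (3x3 intrinsics, pixels), "rvec" (rotation vector, rad) and "tvec" (3), from world to camera coordinates, as OpenCV has them. Camera axes: x right, y down, z forward; pixel columns grow to the right and rows downward; lengths in m; the calibration is good to about 2 mm. A picture is of the moment at which its call begins. There is no depth.
- sign_off(): hands the job in, once; it reports no verdict.
The state is a dict: "time_s": time; "joint_positions": joint angles; "qvel": joint speeds; "tau": joint torques, N m; "eef_pos": TCP position; "orientation": TCP orientation; "force": force on the tool from outside, world axes, zero at the start; "moment": the same for the moment, N m; "opening": opening from 0.0 (shut) to 1.0 (fully open).
Only numpy, scipy, OpenCV 4.12 (cv2) and the standard library are available. Lean on these libraries where they do the work, as an engineer would, in place of code of your own. Each camera call takes 0.05 s, during which the arm holds its last target.

## Working session

There is one attempt and no reset: what is moved stays moved. The work goes in short steps, Python scripts to look and compute and a tool call to move; the robot and the scene stay as the last step left them, time stands still between calls to the robot, and variables do not carry over. Pictures are saved under pics/ and viewed, and the job is handed in when it is done.

Besides the shell and the picture viewer there is one more tool, called after "Call:" as name(argument=value, ...) on one line, values as JSON. carry_out: Moves the arm, as the interface text tells. Its arguments: {"type":"object","properties":{"series":{"type":"array"},"gripper":{"type":"number"},"grip_force":{"type":"number"}},"required":["series"]}

```bash
mkdir -p pics; cat > h.py <<'E'
import numpy as np, cv2
from bench import get_state, snapshot
def snap(name,fn):
    s=snapshot(name); cv2.imwrite(f'pics/{fn}.png',s['frame'][:,:,::-1]); np.savez(f'pics/{fn}.npz',**s); return s
def load(fn): return dict(np.load(f'pics/{fn}.npz'))
def ray(s,u,v,z):
    R=cv2.Rodrigues(np.array(s['rvec'],float))[0]; t=np.array(s['tvec'],float).reshape(3)
    c=-R.T@t; d=R.T@np.linalg.inv(np.array(s['mtx'],float))@np.array([u,v,1.])
    return c+d*(z-c[2])/d[2]
def proj(s,p):
    return cv2.projectPoints(np.array(p,float).reshape(-1,1,3),np.array(s['rvec'],float),np.array(s['tvec'],float),np.array(s['mtx'],float),None)[0].reshape(-1,2)
E
python3 - <<'E'
from h import *
for n in('scene','top'):
    s=snap(n,n+'0'); R=cv2.Rodrigues(np.array(s['rvec'],float))[0]; print(n,-R.T@np.array(s['tvec']).reshape(3),R[2])
    print(s['mtx'])
print(get_state())
E
```

```text
scene [ 1.09725247 -0.37334447  0.92489855] [-0.51642631  0.3370223  -0.78722286]
[[430.89971053   0.         274.97835862]
 [  0.         430.89971053 207.137802  ]
 [  0.           0.           1.        ]]
top [0.53345987 0.01481853 1.0317577 ] [ 0.033138   -0.01536301 -0.9993327 ]
[[404.54681459   0.         281.42697941]
 [  0.         404.54681459 208.43729644]
 [  0.           0.           1.        ]]
{'time_s': 0.1, 'joint_positions': array([-1.30958825e+00,  3.13902887e-01,  4.51270992e-02,  1.30359334e+00,
        1.71742913e-05,  1.43117710e+00]), 'qvel': array([ 5.54608149e-05, -1.01438797e-04,  2.31879354e-03, -4.73275268e-04,
       -9.64588800e-06,  6.18212372e-06]), 'tau': array([ 2.63078124e-03, -4.81722522e+01,  2.99245584e+01,  1.27479204e-02,
       -1.43376205e-04,  1.09031828e-05]), 'eef_pos': array([ 0.22429363, -0.52927111,  0.40392468]), 'orientation': array([[-3.89581621e-04,  3.90179889e-01, -9.20738563e-01],
       [ 1.52388806e-03, -9.20737333e-01, -3.90180013e-01],
       [-9.99998763e-01, -1.55510946e-03, -2.35888132e-04]]), 'force': array([0.51582486, 0.24683862, 0.11830704]), 'moment': array([0.02320107, 0.01810398, 0.04194624]), 'opening': 1.0009525259772698}
```

```bash
ls pics
```

```text
scene0.npz
scene0.png
top0.npz
top0.png
```

View pics/top0.png

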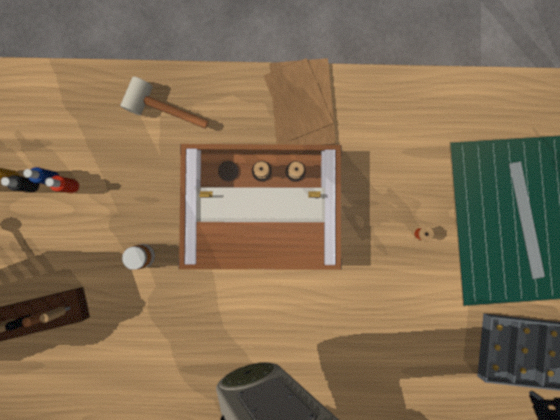

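View pics/scene0.png

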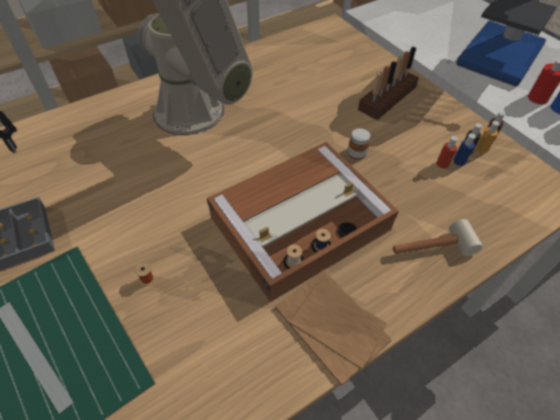

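The top view shows the empty cup at the left (≈229,171), spools at (261,170) and (296,170), the pulls at (206,194) and (314,194), the rust spool at (426,234) and the jar at (137,257). I'll zoom in and measure next.

```bash
python3 - <<'E'
from h import *
s=load('top0'); f=s['frame'][:,:,::-1]
a=cv2.resize(f[135:280,170:350],None,fx=4.2,fy=4.2,interpolation=cv2.INTER_CUBIC); cv2.imwrite('pics/z1.png',a[:600,:800])
b=cv2.resize(f[210:260,400:455],None,fx=10,fy=10,interpolation=cv2.INTER_CUBIC); cv2.imwrite('pics/z2.png',b)
for n,u,v,z in [('spool',426,234,.05),('cup',229,171,.015),('b',261,170,.06),('c',296,170,.06),('pl',206,194,.102),('pr',314,194,.102),('c00',180,145,.083),('c10',341,145,.083),('c01',180,269,.083),('c11',341,269,.083)]:
    print(n,ray(s,u,v,z).round(4))
E
```

```text
spool [ 0.5083 -0.3534  0.05  ]
cup [0.6597 0.1324 0.015 ]
b [0.6577 0.0503 0.06  ]
c [ 0.6589 -0.0341  0.06  ]
pl [0.5952 0.1741 0.102 ]
pr [ 0.5986 -0.0742  0.102 ]
c00 [0.7109 0.2404 0.083 ]
c10 [ 0.7168 -0.1387  0.083 ]
c01 [0.4209 0.2344 0.083 ]
c11 [ 0.4249 -0.141   0.083 ]
```

View pics/z1.png

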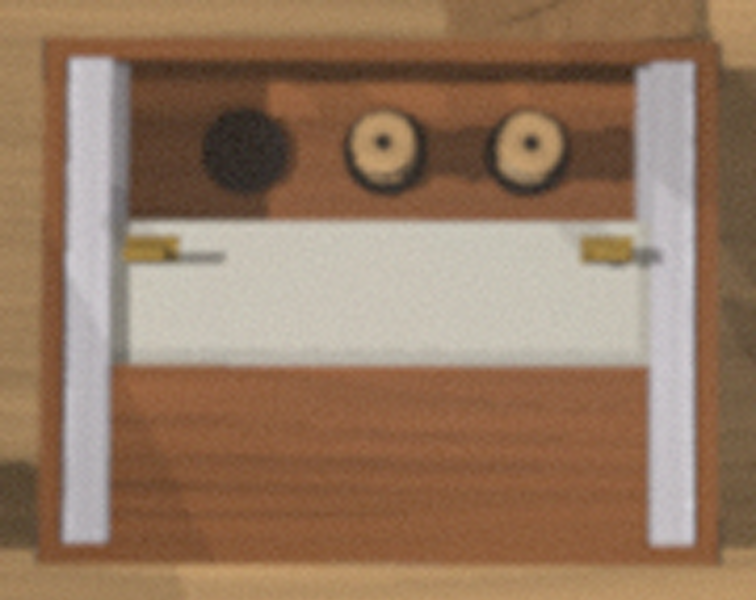

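View pics/z2.png

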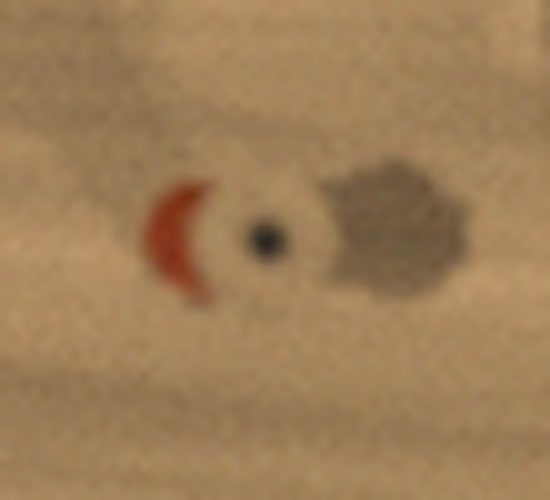

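```bash
python3 - <<'E'
from h import *
s=load('top0')
for n,u,v,z in [('spool',426.1,233.6,.05),('cup',228.4,170.3,.015),('b',260.7,168.4,.06),('c',296,168.6,.06),('pl',205.7,193.9,.102),('pr',314,194,.102),('coverfrontL',200.6,187,.074),('cfR',321,187,.074)]:
    print(n,ray(s,u,v,z).round(4))
s=load('scene0'); f=s['frame'][:,:,::-1]
cv2.imwrite('pics/z3.png',cv2.resize(f[255:300,120:170],None,fx=10,fy=10,interpolation=cv2.INTER_CUBIC))
cv2.imwrite('pics/z4.png',cv2.resize(f[140:295,205:400],None,fx=4,fy=4,interpolation=cv2.INTER_CUBIC)[:600])
print(proj(s,[[.508,-.353,.05],[.660,.134,.015],[.661,.05,.06],[.662,-.035,.06]]))
E
```

```text
spool [ 0.5093 -0.3537  0.05  ]
cup [0.6615 0.1339 0.015 ]
b [0.6615 0.051  0.06  ]
c [ 0.6623 -0.0341  0.06  ]
pl [0.5954 0.1748 0.102 ]
pr [ 0.5986 -0.0742  0.102 ]
coverfrontL [0.6134 0.192  0.074 ]
cfR [ 0.6174 -0.0933  0.074 ]
[[142.87075805 267.00498756]
 [346.70848758 229.0562092 ]
 [322.38742412 233.79934696]
 [293.72137325 249.96353465]]
```

View pics/z3.png

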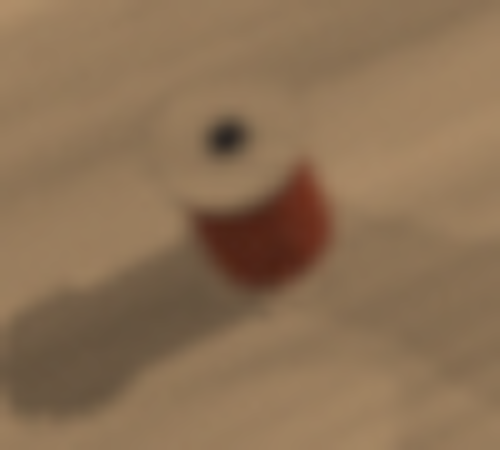

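View pics/z4.png

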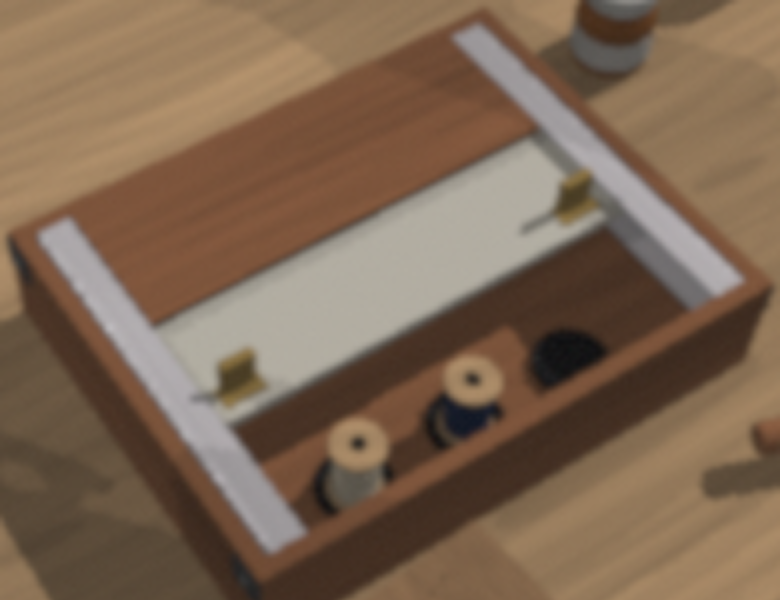

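The scene view has the rust spool's hole at ≈(142.1,268.2), against (142.9,267.0) predicted. The blue spool is at (322.6,234.6), against (322.4,233.8). The two views therefore agree to about 2 mm. I take the spool at (0.509,-0.354), the cup at (0.661,0.135) and the case yaw at about +0.014 rad.

Call:
carry_out(series=[[13, 8, -5.5, 0, 0, 7.15], [13, 8, -5.5, 0, 0, 7.15], [13, 8, -5.5, 0, 0, 7.15], [13, 8, -5.5, 0, 0, 7.15], [13, 8, -5.5, 0, 0, 7.15], [13, 8, -5.5, 0, 0, 7.15], [13, 8, -5.5, 0, 0, 7.15], [13, 8, -5.5, 0, 0, 7.15], [13, 8, -5.5, 0, 0, 7.15], [13, 8, -5.5, 0, 0, 7.15], [13, 8, -5.5, 0, 0, 7.15]], gripper=1)

```text
time_s: 1.02
eef_pos: [0.3678, -0.4408, 0.3434]
orientation: [[-0.0, 0.978, 0.207], [0.001, 0.207, -0.978], [-1.0, -0.0, -0.001]]
force: [-0.7, -0.2, -0.8]
opening: 1.002
```

Call:
carry_out(series=[[13, 8, -5.5, 0, 0, 7.15], [13, 8, -5.5, 0, 0, 7.15], [13, 8, -5.5, 0, 0, 7.15], [13, 8, -5.5, 0, 0, 7.15], [13, 8, -5.5, 0, 0, 7.15], [13, 8, -5.5, 0, 0, 7.15], [13, 8, -5.5, 0, 0, 7.15], [13, 8, -5.5, 0, 0, 7.15], [13, 8, -5.5, 0, 0, 7.15], [13, 8, -5.5, 0, 0, 7.15], [12, 7.5, -5.5, 0, 0, 7.15]])

```text
time_s: 1.93
eef_pos: [0.5099, -0.3533, 0.2829]
orientation: [[-0.001, -0.011, 1.0], [0.001, 1.0, 0.011], [-1.0, 0.001, -0.001]]
force: [0.1, 0.3, 0.1]
opening: 0.998
```

Call:
carry_out(series=[[0, 0, -25, 0, 0, 0], [0, 0, -25, 0, 0, 0], [0, 0, -25, 0, 0, 0], [0, 0, -25, 0, 0, 0], [0, 0, 0, 0, 0, 0]])

```text
time_s: 2.35
eef_pos: [0.5072, -0.352, 0.1781]
orientation: [[-0.007, -0.005, 1.0], [0.007, 1.0, 0.005], [-1.0, 0.007, -0.007]]
force: [-0.7, 0.9, -0.2]
opening: 0.999
```

Call:
carry_out(series=[[0, 0, 0, 0, 0, 0], [0, 0, 0, 0, 0, 0], [0, 0, 0, 0, 0, 0], [0, 0, 0, 0, 0, 0], [0, 0, 0, 0, 0, 0], [0, 0, 0, 0, 0, 0], [0, 0, 0, 0, 0, 0], [0, 0, 0, 0, 0, 0], [0, 0, 0, 0, 0, 0], [0, 0, 0, 0, 0, 0]], gripper=0.15, grip_force=25)

```text
time_s: 3.18
eef_pos: [0.51, -0.3545, 0.1856]
orientation: [[0.003, -0.005, 1.0], [-0.002, 1.0, 0.005], [-1.0, -0.002, 0.003]]
force: [-0.1, 0.6, 6.7]
opening: 0.397
```

```bash
python3 - <<'E'
from h import *
s=snap('scene','s1');f=s['frame'][:,:,::-1]
a=cv2.resize(f[130:330,60:260],None,fx=3,fy=3,interpolation=cv2.INTER_CUBIC)
cv2.imwrite('pics/z5.png',a)
g=get_state();print(g['eef_pos'],g['force'],g['moment'],g['opening'])
E
```

```text
[ 0.50998607 -0.35454779  0.18563333] [0.57762328 0.17313814 6.17906679] [-0.0192715   0.05399346 -0.01934264] 0.40061885776322065
```

View pics/z5.png

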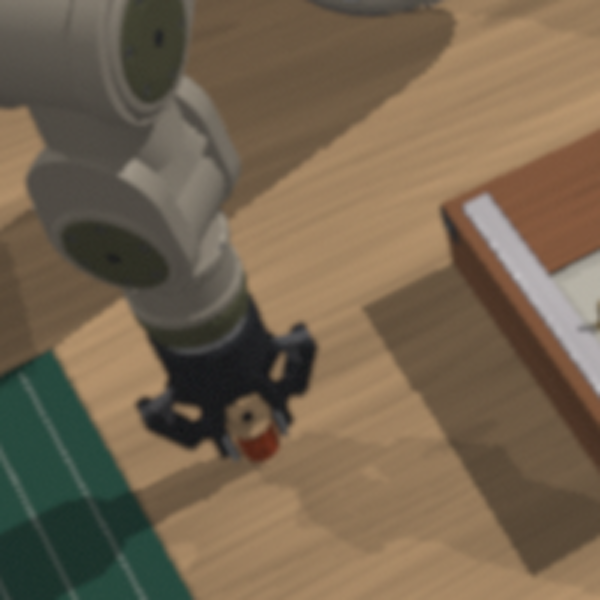

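The rust spool sits between the pads, top at ≈(245,415) in the crop. I'll lift it and carry it over.

Call:
carry_out(series=[[0, 0, 10, 0, 0, 0], [0, 0, 20, 0, 0, 0], [0, 0, 35, 0, 0, 0], [0, 0, 35, 0, 0, 0], [0, 0, 20, 0, 0, 0], [0, 0, 0, 0, 0, 0], [0, 0, 0, 0, 0, 0]])

```text
time_s: 3.82
eef_pos: [0.5096, -0.3542, 0.306]
orientation: [[0.003, -0.005, 1.0], [-0.002, 1.0, 0.005], [-1.0, -0.002, 0.003]]
force: [0.6, -0.1, -0.6]
opening: 0.403
```

Call:
carry_out(series=[[6, 20, 0, 0, 0, 0], [11, 35, 0, 0, 0, 0], [11, 35, 0, 0, 0, 0], [11, 35, 0, 0, 0, 0], [11, 35, 0, 0, 0, 0], [11, 35, 0, 0, 0, 0], [11, 35, 0, 0, 0, 0], [11, 35, 0, 0, 0, 0], [11, 35, 0, 0, 0, 0], [11, 35, 0, 0, 0, 0], [11, 35, 0, 0, 0, 0], [11, 35, 0, 0, 0, 0]])

```text
time_s: 4.82
eef_pos: [0.6358, 0.0529, 0.3018]
orientation: [[-0.004, -0.005, 1.0], [0.0, 1.0, 0.005], [-1.0, 0.0, -0.004]]
force: [0.5, -0.4, -0.8]
opening: 0.399
```

Call:
carry_out(series=[[11, 35, 0, 0, 0, 0], [10, 30, 0, 0, 0, 0], [5, 20, 0, 0, 0, 0], [0, 0, 0, 0, 0, 0], [0, 0, 0, 0, 0, 0]])

```text
time_s: 5.23
eef_pos: [0.6617, 0.1374, 0.3015]
orientation: [[-0.004, -0.007, 1.0], [-0.001, 1.0, 0.007], [-1.0, -0.0, -0.004]]
force: [-0.1, -0.0, -1.0]
opening: 0.4
```

```bash
python3 - <<'E'
from h import *
g=get_state();print(g['eef_pos'],g['orientation'].round(4),g['force'],g['opening'])
s=snap('scene','s2');f=s['frame'][:,:,::-1]
a=cv2.resize(f[90:290,220:420],None,fx=3,fy=3,interpolation=cv2.INTER_CUBIC)
cv2.imwrite('pics/z6.png',a)
s=snap('top','t2')
cv2.imwrite('pics/z7.png',cv2.resize(s['frame'][100:300,130:380,::-1],None,fx=3,fy=3,interpolation=cv2.INTER_CUBIC))
E
```

```text
[0.66165153 0.13742967 0.30149932] [[-3.7e-03 -7.2e-03  1.0e+00]
 [-5.0e-04  1.0e+00  7.2e-03]
 [-1.0e+00 -5.0e-04 -3.7e-03]] [-0.12888252 -0.03746597 -1.00477567] 0.4001561232580213
```

View pics/z6.png

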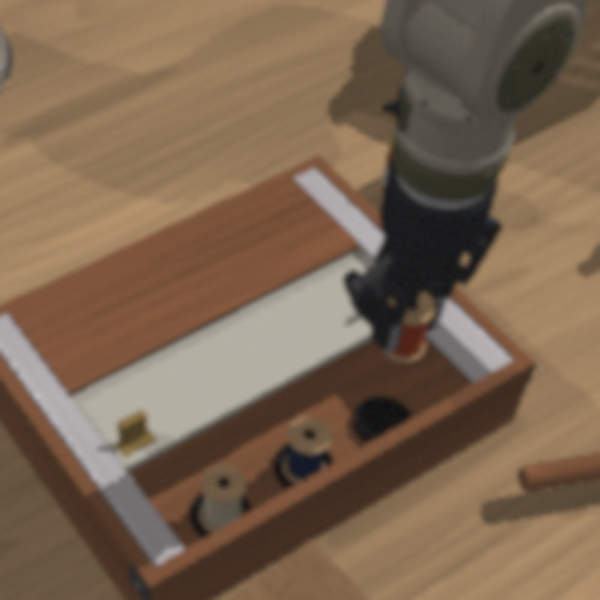

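View pics/z7.png

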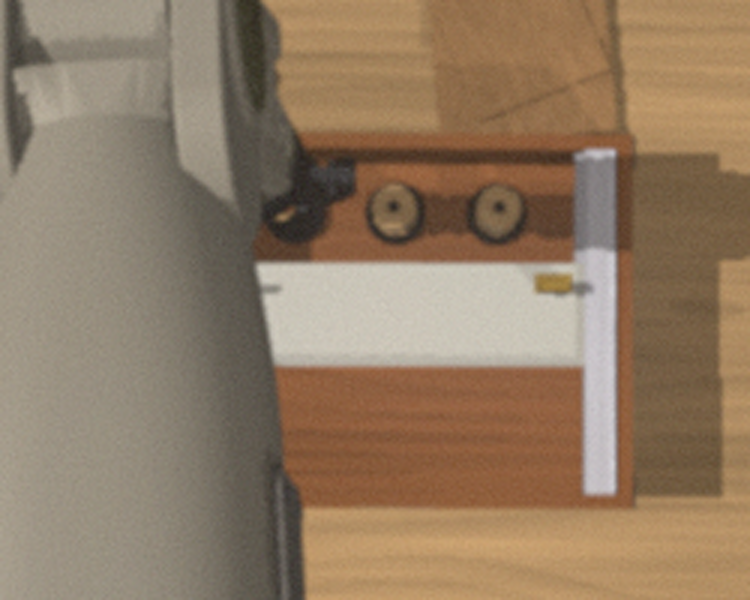

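The held spool is upright (foot at ≈(405,350) in the crop), above the empty cup at ≈(383,415). I'll correct y by −2.5 mm and lower it.

Call:
carry_out(series=[[0, -2, -20, 0, 0, 0], [0, 0, -25, 0, 0, 0], [0, 0, -25, 0, 0, 0], [0, 0, -20, 0, 0, 0], [0, 0, 0, 0, 0, 0], [0, 0, 0, 0, 0, 0], [0, 0, 0, 0, 0, 0]])

```text
time_s: 5.92
eef_pos: [0.6627, 0.1331, 0.2149]
orientation: [[0.001, -0.003, 1.0], [0.0, 1.0, 0.003], [-1.0, 0.0, 0.001]]
force: [-0.9, 0.1, -0.8]
opening: 0.4
```

```bash
python3 - <<'E'
from h import *
g=get_state();print(g['eef_pos'],g['force'],g['opening'])
s=snap('scene','s3');f=s['frame'][:,:,::-1]
a=cv2.resize(f[190:270,310:390],None,fx=7,fy=7,interpolation=cv2.INTER_CUBIC)
cv2.imwrite('pics/z8.png',a)
E
```

```text
[0.66273254 0.13306383 0.21492542] [-0.90766318  0.11419761 -0.83029092] 0.39968370688721605
```

View pics/z8.png

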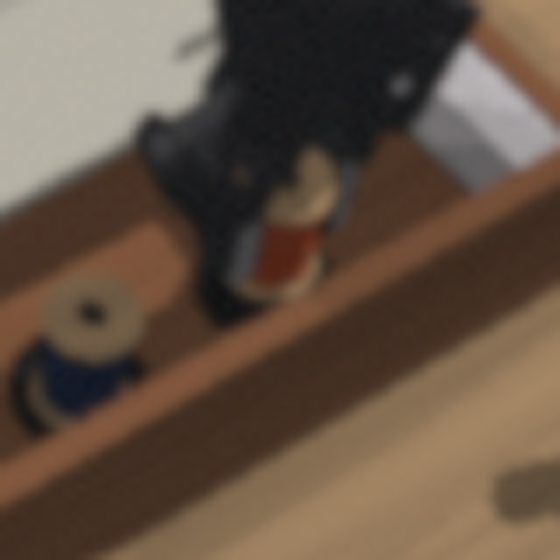

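The spool is over the cup, between the rim of the cup and the blue spool. I'll nudge it to the cup's centre and lower it.

Call:
carry_out(series=[[-1, 1.5, -4, 0, 0, 0], [0, 0, -5, 0, 0, 0], [0, 0, -5, 0, 0, 0], [0, 0, -3, 0, 0, 0], [0, 0, 0, 0, 0, 0], [0, 0, 0, 0, 0, 0]])

```text
time_s: 6.47
eef_pos: [0.6612, 0.1356, 0.1964]
orientation: [[-0.001, -0.005, 1.0], [-0.0, 1.0, 0.005], [-1.0, -0.0, -0.001]]
force: [-0.4, -0.1, -0.8]
opening: 0.404
```

Call:
carry_out(series=[[0, 0, -1, 0, 0, 0], [0, 0, -0.5, 0, 0, 0], [0, 0, 0, 0, 0, 0]])

```text
time_s: 6.72
eef_pos: [0.6616, 0.1356, 0.1958]
orientation: [[0.001, -0.005, 1.0], [0.0, 1.0, 0.005], [-1.0, 0.0, 0.001]]
force: [-1.0, 0.3, 2.9]
opening: 0.4
```

It has touched down at z = 0.1958 (0.1956 expected). I'll release it, opening only part-way.

Call:
carry_out(series=[[0, 0, 0, 0, 0, 0], [0, 0, 0, 0, 0, 0], [0, 0, 0, 0, 0, 0], [0, 0, 0, 0, 0, 0], [0, 0, 0, 0, 0, 0]], gripper=0.68)

```text
time_s: 7.13
eef_pos: [0.6613, 0.1355, 0.195]
orientation: [[-0.0, -0.005, 1.0], [0.0, 1.0, 0.005], [-1.0, 0.0, -0.0]]
force: [1.0, 0.3, 0.3]
opening: 0.678
```

Call:
carry_out(series=[[0, 0, 10, 0, 0, 0], [0, 0, 20, 0, 0, 0], [0, 0, 30, 0, 0, 0], [0, 0, 30, 0, 0, 0], [0, 0, 0, 0, 0, 0]])

```text
time_s: 7.55
eef_pos: [0.6633, 0.1358, 0.2932]
orientation: [[0.011, -0.005, 1.0], [0.001, 1.0, 0.005], [-1.0, 0.001, 0.011]]
force: [0.6, -0.1, 2.0]
opening: 0.681
```

```bash
python3 - <<'E'
from h import *
g=get_state();print(g['eef_pos'],g['force'],g['opening'])
s=snap('scene','s4');f=s['frame'][:,:,::-1]
a=cv2.resize(f[190:270,310:390],None,fx=7,fy=7,interpolation=cv2.INTER_CUBIC)
cv2.imwrite('pics/z9.png',a)
s=snap('top','t4');cv2.imwrite('pics/z10.png',cv2.resize(s['frame'][100:300,130:380,::-1],None,fx=3,fy=3,interpolation=cv2.INTER_CUBIC))
E
```

```text
[0.6632989  0.13575907 0.29315654] [ 0.60085155 -0.12648328  2.00157826] 0.6814134614783872
```

View pics/z9.png

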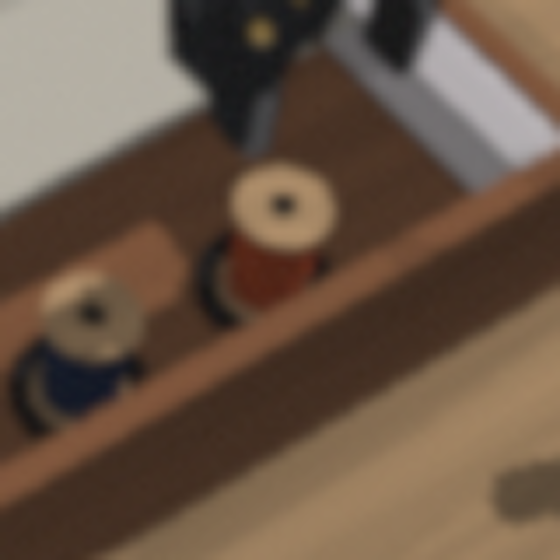

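View pics/z10.png

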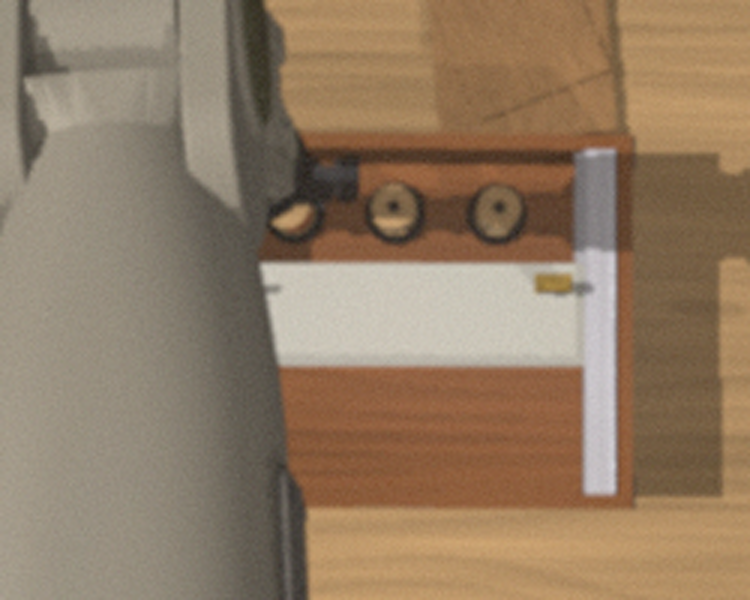

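The rust spool is upright in the cup, with its hole at scene pixel (350.0,219.0). It continues the row of c and b: steps (28.4,-16.1), then (27.4,-15.6). I'll close the fingers and go behind the left pull.

Call:
carry_out(series=[[0, 0, 5, 0, 0, 0], [-15, 6, 2, 0, 0, 0], [-30, 12, 0, 0, 0, 0], [-30, 12, 0, 0, 0, 0], [-24, 11, 0, 0, 0, 0], [0, 0, 0, 0, 0, 0], [0, 0, 0, 0, 0, 0], [0, 0, 0, 0, 0, 0]], gripper=0)

```text
time_s: 8.32
eef_pos: [0.5626, 0.1765, 0.2919]
orientation: [[-0.0, -0.005, 1.0], [-0.0, 1.0, 0.005], [-1.0, -0.0, -0.0]]
force: [0.8, 0.6, -0.5]
opening: -0.002
```

Call:
carry_out(series=[[0, 0, -10, 0, 0, 0], [0, 0, -12, 0, 0, 0], [0, 0, -10, 0, 0, 0], [0, 0, 0, 0, 0, 0], [0, 0, 0, 0, 0, 0]])

```text
time_s: 8.73
eef_pos: [0.5624, 0.1761, 0.2588]
orientation: [[-0.003, -0.004, 1.0], [-0.0, 1.0, 0.004], [-1.0, -0.0, -0.003]]
force: [-0.3, 0.1, 0.3]
opening: 0.003
```

```bash
python3 - <<'E'
from h import *
g=get_state();print(g['eef_pos'],g['orientation'].round(3),g['force'],g['opening'])
s=snap('scene','s5');f=s['frame'][:,:,::-1]
cv2.imwrite('pics/z11.png',cv2.resize(f[140:295,205:400],None,fx=4,fy=4,interpolation=cv2.INTER_CUBIC)[:600])
E
```

```text
[0.56237262 0.17607635 0.25876733] [[-0.003 -0.004  1.   ]
 [-0.     1.     0.004]
 [-1.    -0.    -0.003]] [-0.2683183   0.08979368  0.3227647 ] 0.0030513697320167666
```

View pics/z11.png

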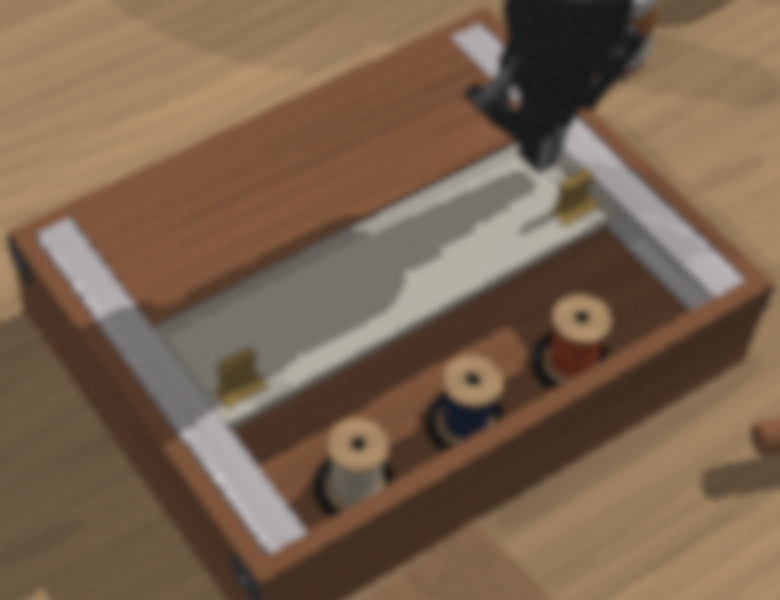

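All three spools stand in the cups, and the shut fingertips (545,155 in the crop) are behind the left pull (575,195). I'll start pushing gently.

Call:
carry_out(series=[[5, 0, 0, 0, 0, 0], [5, 0, 0, 0, 0, 0], [3, 0, 0, 0, 0, 0], [2, 0, 0, 0, 0, 0], [0, 0, 0, 0, 0, 0]])

```text
time_s: 9.2
eef_pos: [0.5781, 0.1765, 0.2605]
orientation: [[0.001, -0.004, 1.0], [0.0, 1.0, 0.004], [-1.0, 0.0, 0.001]]
force: [-1.7, -0.7, 0.4]
opening: -0.003
```

Call:
carry_out(series=[[2, 0, 0, 0, 0, 0], [2, 0, 0, 0, 0, 0], [0, 0, 0, 0, 0, 0]])

```text
time_s: 9.45
eef_pos: [0.5812, 0.1765, 0.2601]
orientation: [[-0.001, -0.005, 1.0], [-0.0, 1.0, 0.005], [-1.0, 0.0, -0.001]]
force: [-1.4, 0.4, -0.6]
opening: 0.001
```

Call:
carry_out(series=[[2, 0, 0, 0, 0, 0], [2, 0, 0, 0, 0, 0], [0, 0, 0, 0, 0, 0]])

```text
time_s: 9.7
eef_pos: [0.585, 0.1764, 0.2599]
orientation: [[-0.002, -0.005, 1.0], [-0.0, 1.0, 0.005], [-1.0, -0.0, -0.002]]
force: [-2.9, -0.5, 1.4]
opening: -0.002
```

Call:
carry_out(series=[[2, 0, 0, 0, 0, 0], [2, 0, 0, 0, 0, 0], [0, 0, 0, 0, 0, 0]])

```text
time_s: 9.95
eef_pos: [0.5889, 0.1763, 0.2597]
orientation: [[-0.002, -0.004, 1.0], [-0.001, 1.0, 0.004], [-1.0, -0.001, -0.002]]
force: [-4.8, -1.3, 0.6]
opening: -0.005
```

Call:
carry_out(series=[[2, 0, 0, 0, 0, 0], [2, 0, 0, 0, 0, 0], [0, 0, 0, 0, 0, 0]])

```text
time_s: 10.2
eef_pos: [0.5931, 0.1764, 0.2598]
orientation: [[-0.001, -0.004, 1.0], [-0.0, 1.0, 0.004], [-1.0, -0.0, -0.001]]
force: [-3.7, -1.4, -0.3]
opening: 0.001
```

Call:
carry_out(series=[[2, 0, 0, 0, 0, 0], [0, 0, 0, 0, 0, 0]])

```text
time_s: 10.37
eef_pos: [0.595, 0.1764, 0.2598]
orientation: [[-0.001, -0.004, 1.0], [-0.0, 1.0, 0.004], [-1.0, -0.0, -0.001]]
force: [-4.4, -2.0, -0.1]
opening: -0.005
```

Call:
carry_out(series=[[2, 0, 0, 0, 0, 0], [0, 0, 0, 0, 0, 0]])

```text
time_s: 10.53
eef_pos: [0.5961, 0.1764, 0.2597]
orientation: [[-0.004, -0.005, 1.0], [-0.0, 1.0, 0.005], [-1.0, -0.0, -0.004]]
force: [-6.9, -0.9, 2.0]
opening: -0.001
```

Call:
carry_out(series=[[2, 0, 0, 0, 0, 0], [0, 0, 0, 0, 0, 0]])

```text
time_s: 10.7
eef_pos: [0.597, 0.1765, 0.2594]
orientation: [[-0.007, -0.005, 1.0], [-0.0, 1.0, 0.005], [-1.0, -0.0, -0.007]]
force: [-10.8, -0.9, 4.3]
opening: 0.001
```

The left end jams at about 0.597 m (11 N). I'll move over to the right pull.

Call:
carry_out(series=[[-15, 0, 0, 0, 0, 0], [-16, -20, 0, 0, 0, 0], [0, -39, 0, 0, 0, 0], [0, -39, 0, 0, 0, 0], [0, -39, 0, 0, 0, 0], [0, -39, 0, 0, 0, 0], [0, -39, 0, 0, 0, 0], [0, -38, 0, 0, 0, 0], [0, 0, 0, 0, 0, 0], [6, 0, 0, 0, 0, 0], [4, 0, 0, 0, 0, 0]])

```text
time_s: 11.62
eef_pos: [0.5795, -0.0767, 0.2608]
orientation: [[0.003, -0.004, 1.0], [0.0, 1.0, 0.004], [-1.0, 0.0, 0.003]]
force: [0.4, 0.5, -0.9]
opening: -0.001
```

Call:
carry_out(series=[[3, 0, 0, 0, 0, 0], [3, 0, 0, 0, 0, 0], [0, 0, 0, 0, 0, 0]])

```text
time_s: 11.87
eef_pos: [0.5853, -0.0751, 0.2603]
orientation: [[0.001, -0.007, 1.0], [0.0, 1.0, 0.007], [-1.0, 0.0, 0.001]]
force: [-0.4, -0.1, 0.7]
opening: -0.003
```

Call:
carry_out(series=[[3, 0, 0, 0, 0, 0], [2, 0, 0, 0, 0, 0], [2, 0, 0, 0, 0, 0], [0, 0, 0, 0, 0, 0]])

```text
time_s: 12.2
eef_pos: [0.5914, -0.0761, 0.26]
orientation: [[-0.001, -0.005, 1.0], [0.0, 1.0, 0.005], [-1.0, 0.0, -0.001]]
force: [0.1, 0.2, 0.5]
opening: -0.002
```

Call:
carry_out(series=[[2, 0, 0, 0, 0, 0], [2, 0, 0, 0, 0, 0], [0, 0, 0, 0, 0, 0]])

```text
time_s: 12.45
eef_pos: [0.5951, -0.0764, 0.2599]
orientation: [[-0.001, -0.005, 1.0], [0.001, 1.0, 0.005], [-1.0, 0.001, -0.001]]
force: [-3.0, 0.4, -0.4]
opening: -0.001
```

Call:
carry_out(series=[[2, 0, 0, 0, 0, 0], [2, 0, 0, 0, 0, 0], [0, 0, 0, 0, 0, 0]])

```text
time_s: 12.7
eef_pos: [0.5997, -0.0765, 0.2601]
orientation: [[0.0, -0.005, 1.0], [-0.0, 1.0, 0.005], [-1.0, -0.0, 0.0]]
force: [-0.8, 0.2, -0.6]
opening: 0.001
```

Call:
carry_out(series=[[2, 0, 0, 0, 0, 0], [2, 0, 0, 0, 0, 0], [2, 0, 0, 0, 0, 0], [0, 0, 0, 0, 0, 0]])

```text
time_s: 13.03
eef_pos: [0.605, -0.0762, 0.26]
orientation: [[-0.001, -0.005, 1.0], [0.001, 1.0, 0.005], [-1.0, 0.001, -0.001]]
force: [-4.7, 0.9, 0.6]
opening: 0.001
```

Call:
carry_out(series=[[2, 0, 0, 0, 0, 0], [2, 0, 0, 0, 0, 0], [0, 0, 0, 0, 0, 0]])

```text
time_s: 13.28
eef_pos: [0.6092, -0.0762, 0.26]
orientation: [[-0.001, -0.005, 1.0], [0.001, 1.0, 0.005], [-1.0, 0.001, -0.001]]
force: [-4.2, 0.3, 0.7]
opening: 0.001
```

Call:
carry_out(series=[[2, 0, 0, 0, 0, 0], [1, 0, 0, 0, 0, 0], [0, 0, 0, 0, 0, 0]])

```text
time_s: 13.53
eef_pos: [0.6121, -0.0763, 0.26]
orientation: [[-0.001, -0.005, 1.0], [0.0, 1.0, 0.005], [-1.0, 0.0, -0.001]]
force: [-4.4, 1.6, 0.7]
opening: -0.002
```

Call:
carry_out(series=[[2, 0, 0, 0, 0, 0], [2, 0, 0, 0, 0, 0], [0, 0, 0, 0, 0, 0]])

```text
time_s: 13.78
eef_pos: [0.6162, -0.0764, 0.26]
orientation: [[-0.001, -0.005, 1.0], [0.0, 1.0, 0.005], [-1.0, 0.0, -0.001]]
force: [-4.3, 1.8, 0.7]
opening: -0.002
```

Call:
carry_out(series=[[2, 0, 0, 0, 0, 0], [1, 0, 0, 0, 0, 0], [0, 0, 0, 0, 0, 0]])

```text
time_s: 14.03
eef_pos: [0.6177, -0.0763, 0.2598]
orientation: [[-0.005, -0.004, 1.0], [0.0, 1.0, 0.004], [-1.0, 0.0, -0.005]]
force: [-10.6, 0.6, 2.4]
opening: 0.002
```

Call:
carry_out(series=[[-15, 0, 0, 0, 0, 0], [-14, 20, 0, 0, 0, 0], [0, 39, 0, 0, 0, 0], [0, 39, 0, 0, 0, 0], [0, 39, 0, 0, 0, 0], [0, 39, 0, 0, 0, 0], [0, 39, 0, 0, 0, 0], [0, 38, 0, 0, 0, 0], [0, 0, 0, 0, 0, 0], [5, 0, 0, 0, 0, 0], [3, 0, 0, 0, 0, 0]])

```text
time_s: 14.95
eef_pos: [0.5996, 0.1766, 0.2608]
orientation: [[0.003, -0.005, 1.0], [-0.0, 1.0, 0.005], [-1.0, -0.0, 0.003]]
force: [-0.1, -0.5, 0.3]
opening: -0.001
```

Call:
carry_out(series=[[3, 0, 0, 0, 0, 0], [2, 0, 0, 0, 0, 0], [2, 0, 0, 0, 0, 0], [2, 0, 0, 0, 0, 0], [0, 0, 0, 0, 0, 0]])

```text
time_s: 15.37
eef_pos: [0.6078, 0.1756, 0.2601]
orientation: [[-0.0, -0.003, 1.0], [0.0, 1.0, 0.003], [-1.0, 0.0, -0.0]]
force: [-1.2, -0.7, -0.2]
opening: -0.001
```

Call:
carry_out(series=[[2, 0, 0, 0, 0, 0], [2, 0, 0, 0, 0, 0], [2, 0, 0, 0, 0, 0], [0, 0, 0, 0, 0, 0]])

```text
time_s: 15.7
eef_pos: [0.6133, 0.1764, 0.2598]
orientation: [[-0.001, -0.004, 1.0], [-0.0, 1.0, 0.004], [-1.0, -0.0, -0.001]]
force: [-3.5, -0.8, -0.2]
opening: 0.002
```

Call:
carry_out(series=[[2, 0, 0, 0, 0, 0], [2, 0, 0, 0, 0, 0], [2, 0, 0, 0, 0, 0], [0, 0, 0, 0, 0, 0]])

```text
time_s: 16.03
eef_pos: [0.6193, 0.1765, 0.26]
orientation: [[-0.001, -0.005, 1.0], [-0.0, 1.0, 0.005], [-1.0, -0.0, -0.001]]
force: [-4.1, -1.6, -0.2]
opening: 0.002
```

Call:
carry_out(series=[[2, 0, 0, 0, 0, 0], [2, 0, 0, 0, 0, 0], [0, 0, 0, 0, 0, 0]])

```text
time_s: 16.28
eef_pos: [0.6233, 0.1765, 0.26]
orientation: [[-0.001, -0.005, 1.0], [-0.0, 1.0, 0.005], [-1.0, -0.0, -0.001]]
force: [-4.4, -1.8, -0.0]
opening: 0.004
```

Call:
carry_out(series=[[2, 0, 0, 0, 0, 0], [1, 0, 0, 0, 0, 0], [0, 0, 0, 0, 0, 0]])

```text
time_s: 16.53
eef_pos: [0.6262, 0.1764, 0.26]
orientation: [[-0.001, -0.005, 1.0], [-0.0, 1.0, 0.005], [-1.0, -0.0, -0.001]]
force: [-4.0, -1.9, -0.9]
opening: 0.004
```

Call:
carry_out(series=[[2, 0, 0, 0, 0, 0], [1, 0, 0, 0, 0, 0], [0, 0, 0, 0, 0, 0]])

```text
time_s: 16.78
eef_pos: [0.6294, 0.1765, 0.2601]
orientation: [[-0.0, -0.005, 1.0], [0.0, 1.0, 0.005], [-1.0, 0.0, -0.0]]
force: [-4.0, -0.6, -0.3]
opening: 0.0
```

Call:
carry_out(series=[[2, 0, 0, 0, 0, 0], [1, 0, 0, 0, 0, 0], [0, 0, 0, 0, 0, 0]])

```text
time_s: 17.03
eef_pos: [0.6324, 0.1765, 0.2602]
orientation: [[0.0, -0.005, 1.0], [0.0, 1.0, 0.005], [-1.0, 0.0, 0.0]]
force: [-3.6, -2.3, -0.0]
opening: -0.006
```

Call:
carry_out(series=[[2, 0, 0, 0, 0, 0], [1, 0, 0, 0, 0, 0], [0, 0, 0, 0, 0, 0]])

```text
time_s: 17.28
eef_pos: [0.6345, 0.1766, 0.2601]
orientation: [[-0.002, -0.005, 1.0], [0.0, 1.0, 0.005], [-1.0, 0.0, -0.002]]
force: [-7.8, -1.3, 1.0]
opening: 0.002
```

Call:
carry_out(series=[[2, 0, 0, 0, 0, 0], [0, 0, 0, 0, 0, 0]])

```text
time_s: 17.45
eef_pos: [0.6356, 0.1766, 0.2598]
orientation: [[-0.005, -0.005, 1.0], [-0.0, 1.0, 0.005], [-1.0, -0.0, -0.005]]
force: [-10.1, -1.6, 2.7]
opening: -0.003
```

Call:
carry_out(series=[[-12, 0, 0, 0, 0, 0], [-13, -20, 0, 0, 0, 0], [0, -39, 0, 0, 0, 0], [0, -39, 0, 0, 0, 0], [0, -39, 0, 0, 0, 0], [0, -39, 0, 0, 0, 0], [0, -39, 0, 0, 0, 0], [0, -38, 0, 0, 0, 0], [0, 0, 0, 0, 0, 0], [6, 0, 0, 0, 0, 0], [4, 0, 0, 0, 0, 0]])

```text
time_s: 18.37
eef_pos: [0.6237, -0.0768, 0.261]
orientation: [[0.003, -0.004, 1.0], [0.0, 1.0, 0.004], [-1.0, 0.0, 0.003]]
force: [0.7, 0.5, -0.9]
opening: -0.001
```

Call:
carry_out(series=[[3, 0, 0, 0, 0, 0], [2, 0, 0, 0, 0, 0], [2, 0, 0, 0, 0, 0], [2, 0, 0, 0, 0, 0], [0, 0, 0, 0, 0, 0]])

```text
time_s: 18.78
eef_pos: [0.6309, -0.0753, 0.2597]
orientation: [[-0.003, -0.006, 1.0], [0.001, 1.0, 0.006], [-1.0, 0.001, -0.002]]
force: [-2.4, 1.3, -0.1]
opening: -0.001
```

Call:
carry_out(series=[[2, 0, 0, 0, 0, 0], [2, 0, 0, 0, 0, 0], [2, 0, 0, 0, 0, 0], [0, 0, 0, 0, 0, 0]])

```text
time_s: 19.12
eef_pos: [0.6378, -0.0764, 0.2601]
orientation: [[0.001, -0.005, 1.0], [-0.0, 1.0, 0.005], [-1.0, -0.0, 0.001]]
force: [-1.1, 0.8, -0.1]
opening: 0.0
```

```bash
python3 - <<'E'
from h import *
g=get_state();print(g['eef_pos'],g['force'])
s=snap('scene','s6');f=s['frame'][:,:,::-1]
cv2.imwrite('pics/z12.png',cv2.resize(f[140:295,205:400],None,fx=4,fy=4,interpolation=cv2.INTER_CUBIC)[:600])
E
```

```text
[ 0.63781089 -0.07643156  0.2601489 ] [-1.13760408  0.760898   -0.12207009]
```

View pics/z12.png

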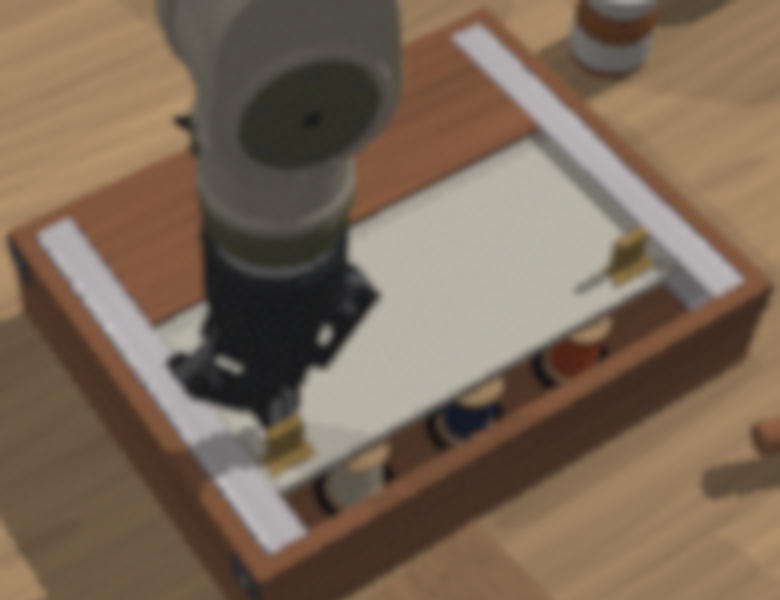

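The cover has passed over the spools without touching them. The fingers are behind the right pull (285,445 in the crop). I'll keep pushing the right end.

Call:
carry_out(series=[[2, 0, 0, 0, 0, 0], [2, 0, 0, 0, 0, 0], [2, 0, 0, 0, 0, 0], [0, 0, 0, 0, 0, 0]])

```text
time_s: 19.5
eef_pos: [0.643, -0.0763, 0.26]
orientation: [[-0.001, -0.005, 1.0], [0.001, 1.0, 0.005], [-1.0, 0.001, -0.001]]
force: [-4.1, 1.7, 0.3]
opening: -0.006
```

Call:
carry_out(series=[[2, 0, 0, 0, 0, 0], [2, 0, 0, 0, 0, 0], [0, 0, 0, 0, 0, 0]])

```text
time_s: 19.75
eef_pos: [0.6471, -0.0763, 0.2599]
orientation: [[-0.001, -0.005, 1.0], [0.001, 1.0, 0.005], [-1.0, 0.001, -0.001]]
force: [-3.5, 1.3, 0.8]
opening: 0.002
```

Call:
carry_out(series=[[2, 0, 0, 0, 0, 0], [2, 0, 0, 0, 0, 0], [0, 0, 0, 0, 0, 0]])

```text
time_s: 20.0
eef_pos: [0.6512, -0.0764, 0.26]
orientation: [[-0.001, -0.005, 1.0], [0.0, 1.0, 0.005], [-1.0, 0.0, -0.001]]
force: [-3.6, 2.1, 0.3]
opening: 0.001
```

Call:
carry_out(series=[[2, 0, 0, 0, 0, 0], [1, 0, 0, 0, 0, 0], [0, 0, 0, 0, 0, 0]])

```text
time_s: 20.25
eef_pos: [0.6542, -0.0764, 0.26]
orientation: [[-0.001, -0.005, 1.0], [0.0, 1.0, 0.005], [-1.0, 0.0, -0.001]]
force: [-3.8, 1.8, -0.3]
opening: -0.001
```

Switching back to the left a little before the jam.

Call:
carry_out(series=[[-12, 0, 0, 0, 0, 0], [-14, 20, 0, 0, 0, 0], [0, 39, 0, 0, 0, 0], [0, 39, 0, 0, 0, 0], [0, 39, 0, 0, 0, 0], [0, 39, 0, 0, 0, 0], [0, 39, 0, 0, 0, 0], [0, 38, 0, 0, 0, 0], [0, 0, 0, 0, 0, 0], [5, 0, 0, 0, 0, 0], [4, 0, 0, 0, 0, 0]])

```text
time_s: 21.17
eef_pos: [0.6384, 0.1768, 0.2608]
orientation: [[0.003, -0.005, 1.0], [-0.0, 1.0, 0.005], [-1.0, -0.0, 0.003]]
force: [0.5, -0.9, -0.1]
opening: 0.004
```

Call:
carry_out(series=[[3, 0, 0, 0, 0, 0], [2, 0, 0, 0, 0, 0], [2, 0, 0, 0, 0, 0], [2, 0, 0, 0, 0, 0], [0, 0, 0, 0, 0, 0]])

```text
time_s: 21.58
eef_pos: [0.6467, 0.1756, 0.26]
orientation: [[-0.0, -0.003, 1.0], [0.0, 1.0, 0.003], [-1.0, 0.0, -0.0]]
force: [0.1, 0.5, 0.9]
opening: 0.003
```

Call:
carry_out(series=[[2, 0, 0, 0, 0, 0], [2, 0, 0, 0, 0, 0], [2, 0, 0, 0, 0, 0], [0, 0, 0, 0, 0, 0]])

```text
time_s: 21.92
eef_pos: [0.6524, 0.1764, 0.2599]
orientation: [[-0.001, -0.005, 1.0], [-0.0, 1.0, 0.005], [-1.0, -0.0, -0.001]]
force: [-2.4, -0.9, -0.6]
opening: -0.003
```

Call:
carry_out(series=[[2, 0, 0, 0, 0, 0], [2, 0, 0, 0, 0, 0], [0, 0, 0, 0, 0, 0]])

```text
time_s: 22.17
eef_pos: [0.6562, 0.1765, 0.2599]
orientation: [[-0.001, -0.005, 1.0], [-0.0, 1.0, 0.005], [-1.0, -0.0, -0.001]]
force: [-4.2, -1.5, -0.8]
opening: 0.001
```

Call:
carry_out(series=[[2, 0, 0, 0, 0, 0], [2, 0, 0, 0, 0, 0], [0, 0, 0, 0, 0, 0]])

```text
time_s: 22.42
eef_pos: [0.6603, 0.1765, 0.2599]
orientation: [[-0.001, -0.005, 1.0], [-0.0, 1.0, 0.005], [-1.0, -0.0, -0.001]]
force: [-3.3, -1.7, -0.2]
opening: 0.003
```

Call:
carry_out(series=[[2, 0, 0, 0, 0, 0], [1, 0, 0, 0, 0, 0], [0, 0, 0, 0, 0, 0]])

```text
time_s: 22.67
eef_pos: [0.6633, 0.1765, 0.26]
orientation: [[-0.0, -0.005, 1.0], [-0.0, 1.0, 0.005], [-1.0, -0.0, -0.0]]
force: [-3.9, -2.0, 0.3]
opening: -0.002
```

Call:
carry_out(series=[[2, 0, 0, 0, 0, 0], [0, 0, 0, 0, 0, 0]])

```text
time_s: 22.83
eef_pos: [0.6655, 0.1765, 0.2601]
orientation: [[0.0, -0.005, 1.0], [0.0, 1.0, 0.005], [-1.0, 0.0, 0.0]]
force: [-3.7, -1.3, -0.5]
opening: 0.004
```

Call:
carry_out(series=[[1, 0, 0, 0, 0, 0], [1, 0, 0, 0, 0, 0], [0, 0, 0, 0, 0, 0]])

```text
time_s: 23.08
eef_pos: [0.6673, 0.1765, 0.2602]
orientation: [[-0.0, -0.005, 1.0], [-0.0, 1.0, 0.005], [-1.0, -0.0, -0.0]]
force: [-3.7, -1.5, -0.1]
opening: 0.0
```

Call:
carry_out(series=[[1, 0, 0, 0, 0, 0], [1, 0, 0, 0, 0, 0], [0, 0, 0, 0, 0, 0]])

```text
time_s: 23.33
eef_pos: [0.6694, 0.1765, 0.2602]
orientation: [[-0.0, -0.005, 1.0], [0.0, 1.0, 0.005], [-1.0, 0.0, -0.0]]
force: [-4.7, -2.3, -0.1]
opening: 0.001
```

Call:
carry_out(series=[[1, 0, 0, 0, 0, 0], [1, 0, 0, 0, 0, 0], [0, 0, 0, 0, 0, 0]])

```text
time_s: 23.58
eef_pos: [0.6706, 0.1766, 0.2601]
orientation: [[-0.002, -0.005, 1.0], [0.0, 1.0, 0.005], [-1.0, 0.0, -0.002]]
force: [-7.2, -1.4, 2.2]
opening: -0.003
```

Call:
carry_out(series=[[-12, 0, 0, 0, 0, 0], [-13, -20, 0, 0, 0, 0], [0, -39, 0, 0, 0, 0], [0, -39, 0, 0, 0, 0], [0, -39, 0, 0, 0, 0], [0, -39, 0, 0, 0, 0], [0, -39, 0, 0, 0, 0], [0, -38, 0, 0, 0, 0], [0, 0, 0, 0, 0, 0], [6, 0, 0, 0, 0, 0], [4, 0, 0, 0, 0, 0]])

```text
time_s: 24.5
eef_pos: [0.6577, -0.0768, 0.261]
orientation: [[0.003, -0.004, 1.0], [0.0, 1.0, 0.004], [-1.0, 0.0, 0.003]]
force: [0.8, 0.1, 0.1]
opening: 0.001
```

Call:
carry_out(series=[[3, 0, 0, 0, 0, 0], [2, 0, 0, 0, 0, 0], [2, 0, 0, 0, 0, 0], [0, 0, 0, 0, 0, 0]])

```text
time_s: 24.83
eef_pos: [0.6639, -0.0752, 0.2601]
orientation: [[0.0, -0.007, 1.0], [0.0, 1.0, 0.007], [-1.0, 0.0, 0.0]]
force: [-0.4, 0.6, -0.0]
opening: -0.001
```

Call:
carry_out(series=[[2, 0, 0, 0, 0, 0], [2, 0, 0, 0, 0, 0], [0, 0, 0, 0, 0, 0]])

```text
time_s: 25.08
eef_pos: [0.6674, -0.0761, 0.2601]
orientation: [[-0.0, -0.005, 1.0], [0.0, 1.0, 0.005], [-1.0, 0.0, -0.0]]
force: [-0.9, 0.0, -0.0]
opening: 0.006
```

Call:
carry_out(series=[[1, 0, 0, 0, 0, 0], [1, 0, 0, 0, 0, 0], [0, 0, 0, 0, 0, 0]])

```text
time_s: 25.33
eef_pos: [0.6689, -0.0763, 0.26]
orientation: [[-0.001, -0.005, 1.0], [0.001, 1.0, 0.005], [-1.0, 0.001, -0.001]]
force: [-2.9, 2.1, 0.7]
opening: 0.001
```

Call:
carry_out(series=[[1, 0, 0, 0, 0, 0], [1, 0, 0, 0, 0, 0], [0, 0, 0, 0, 0, 0]])

```text
time_s: 25.58
eef_pos: [0.6714, -0.0765, 0.26]
orientation: [[-0.0, -0.005, 1.0], [0.0, 1.0, 0.005], [-1.0, 0.0, -0.0]]
force: [-2.0, 0.6, 0.4]
opening: -0.001
```

Call:
carry_out(series=[[1, 0, 0, 0, 0, 0], [1, 0, 0, 0, 0, 0], [0, 0, 0, 0, 0, 0]])

```text
time_s: 25.83
eef_pos: [0.6732, -0.0765, 0.2601]
orientation: [[-0.001, -0.004, 1.0], [0.0, 1.0, 0.004], [-1.0, 0.0, -0.001]]
force: [-3.0, 0.2, -0.5]
opening: 0.001
```

Call:
carry_out(series=[[1, 0, 0, 0, 0, 0], [1, 0, 0, 0, 0, 0], [0, 0, 0, 0, 0, 0]])

```text
time_s: 26.08
eef_pos: [0.6738, -0.0765, 0.2599]
orientation: [[-0.005, -0.004, 1.0], [-0.0, 1.0, 0.004], [-1.0, -0.0, -0.005]]
force: [-8.7, -1.0, 3.1]
opening: 0.002
```

Call:
carry_out(series=[[1, 0, 0, 0, 0, 0], [1, 0, 0, 0, 0, 0], [0, 0, 0, 0, 0, 0]])

```text
time_s: 26.33
eef_pos: [0.6745, -0.0764, 0.2595]
orientation: [[-0.009, -0.004, 1.0], [0.0, 1.0, 0.004], [-1.0, 0.0, -0.009]]
force: [-13.8, -0.5, 5.1]
opening: 0.001
```

The right end stops hard at about 0.674. The left stopped at 0.670, and the case's yaw accounts for the 3.7 mm difference, so this should be home. I'll press the left once more, then look.

Call:
carry_out(series=[[-14, 0, 0, 0, 0, 0], [-13, 20, 0, 0, 0, 0], [0, 39, 0, 0, 0, 0], [0, 39, 0, 0, 0, 0], [0, 39, 0, 0, 0, 0], [0, 39, 0, 0, 0, 0], [0, 39, 0, 0, 0, 0], [0, 38, 0, 0, 0, 0], [0, 0, 0, 0, 0, 0], [5, 0, 0, 0, 0, 0], [5, 0, 0, 0, 0, 0]])

```text
time_s: 27.25
eef_pos: [0.6611, 0.1769, 0.2607]
orientation: [[0.002, -0.006, 1.0], [-0.0, 1.0, 0.006], [-1.0, -0.0, 0.002]]
force: [-0.2, -0.2, -0.3]
opening: 0.004
```

Call:
carry_out(series=[[3, 0, 0, 0, 0, 0], [2, 0, 0, 0, 0, 0], [2, 0, 0, 0, 0, 0], [1, 0, 0, 0, 0, 0], [0, 0, 0, 0, 0, 0]])

```text
time_s: 27.67
eef_pos: [0.6687, 0.1756, 0.2602]
orientation: [[0.0, -0.003, 1.0], [0.0, 1.0, 0.003], [-1.0, 0.0, 0.0]]
force: [0.0, -0.3, -0.2]
opening: -0.004
```

Call:
carry_out(series=[[1, 0, 0, 0, 0, 0], [1, 0, 0, 0, 0, 0], [0, 0, 0, 0, 0, 0]])

```text
time_s: 27.92
eef_pos: [0.6704, 0.1764, 0.2603]
orientation: [[0.0, -0.004, 1.0], [0.0, 1.0, 0.004], [-1.0, 0.0, 0.0]]
force: [0.6, 0.1, 0.1]
opening: -0.004
```

Call:
carry_out(series=[[1, 0, 0, 0, 0, 0], [1, 0, 0, 0, 0, 0], [0, 0, 0, 0, 0, 0]])

```text
time_s: 28.17
eef_pos: [0.6714, 0.1767, 0.2598]
orientation: [[-0.003, -0.005, 1.0], [-0.0, 1.0, 0.005], [-1.0, -0.0, -0.003]]
force: [-5.8, 0.7, 1.8]
opening: 0.001
```

Call:
carry_out(series=[[1, 0, 0, 0, 0, 0], [1, 0, 0, 0, 0, 0], [0, 0, 0, 0, 0, 0]])

```text
time_s: 28.42
eef_pos: [0.672, 0.1768, 0.2594]
orientation: [[-0.007, -0.005, 1.0], [-0.0, 1.0, 0.005], [-1.0, -0.0, -0.007]]
force: [-10.4, -0.0, 4.1]
opening: -0.001
```

Call:
carry_out(series=[[1, 0, 0, 0, 0, 0], [1, 0, 0, 0, 0, 0], [0, 0, 0, 0, 0, 0]])

```text
time_s: 28.67
eef_pos: [0.6727, 0.1768, 0.2589]
orientation: [[-0.011, -0.006, 1.0], [-0.0, 1.0, 0.006], [-1.0, -0.0, -0.011]]
force: [-15.2, -0.4, 5.4]
opening: 0.001
```

Call:
carry_out(series=[[-10, 0, 0, 0, 0, 0], [-12, 0, 0, 0, 0, 0], [0, 0, 20, 0, 0, 0], [-20, 0, 30, 0, 0, 0], [-35, 0, 15, 0, 0, 0], [-40, 0, 0, 0, 0, 0], [-40, 0, 0, 0, 0, 0], [-40, 0, 0, 0, 0, 0], [-25, 0, 0, 0, 0, 0], [0, 0, 0, 0, 0, 0]])

```text
time_s: 29.5
eef_pos: [0.4494, 0.1766, 0.3253]
orientation: [[-0.003, -0.006, 1.0], [-0.0, 1.0, 0.006], [-1.0, -0.0, -0.003]]
force: [-1.0, -0.8, 0.4]
opening: -0.001
```

```bash
python3 - <<'E'
from h import *
g=get_state();print(g['eef_pos'],g['force'])
s=snap('scene','s7');f=s['frame'][:,:,::-1]
cv2.imwrite('pics/z13.png',cv2.resize(f[140:295,205:400],None,fx=4,fy=4,interpolation=cv2.INTER_CUBIC)[:600])
s=snap('top','t7');cv2.imwrite('pics/z14.png',cv2.resize(s['frame'][135:280,170:350,::-1],None,fx=4.2,fy=4.2,interpolation=cv2.INTER_CUBIC)[:600])
E
```

```text
[0.4494453  0.17660744 0.32533629] [-0.99568253 -0.82964445  0.43645417]
```

View pics/z13.png

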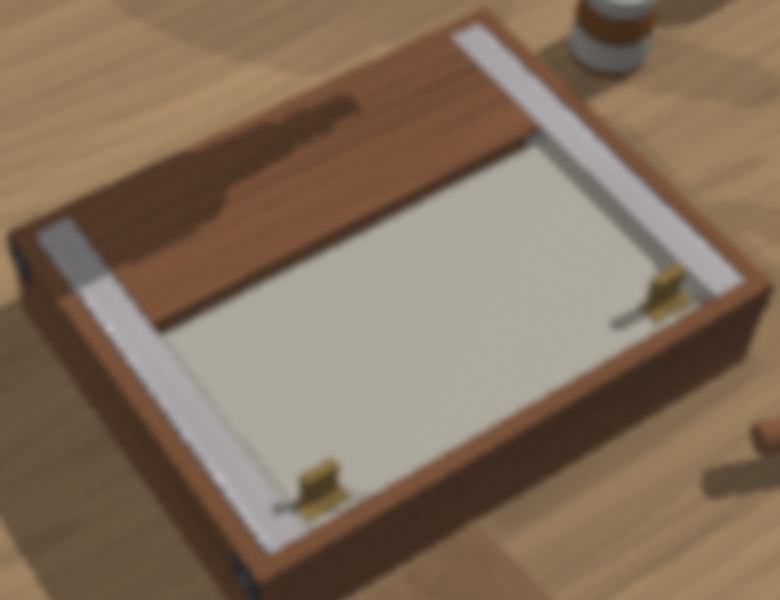

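View pics/z14.png

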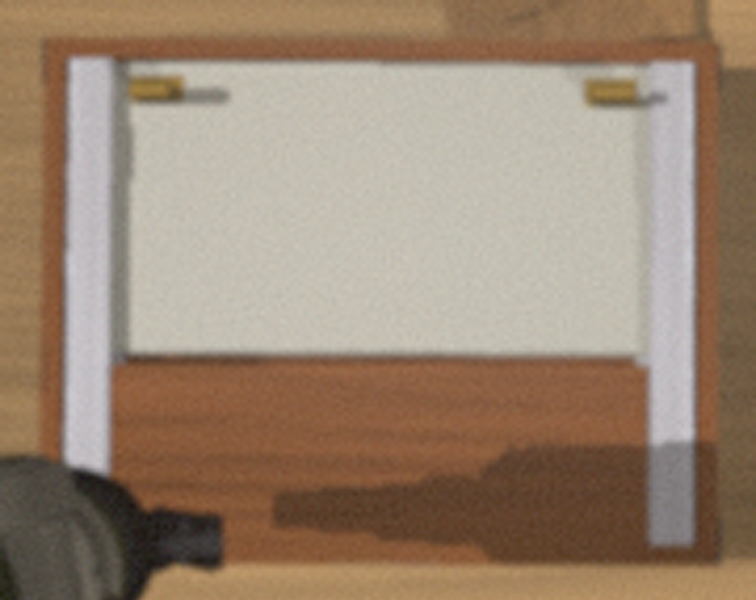

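The cover appears shut: its front meets the far wall at both ends, and a dark gap shows along the deck's edge. The pulls are at (157,90) and (611,92) in the top crop. To be sure to a millimetre, I'll try the right end again.

Call:
carry_out(series=[[30, -25, 0, 0, 0, 0], [30, -25, 0, 0, 0, 0], [30, -25, 0, 0, 0, 0], [30, -25, 0, 0, 0, 0], [30, -25, 0, 0, 0, 0], [30, -25, 0, 0, 0, 0], [15, -25, 0, 0, 0, 0], [5, -30, 0, 0, 0, 0], [0, -30, 0, 0, 0, 0], [0, -18, 0, 0, 0, 0], [0, 0, -15, 0, 0, 0], [0, 0, -20, 0, 0, 0]])

```text
time_s: 30.6
eef_pos: [0.657, -0.0796, 0.2914]
orientation: [[0.006, -0.001, 1.0], [-0.002, 1.0, 0.001], [-1.0, -0.002, 0.006]]
force: [-0.0, 0.7, -0.8]
opening: 0.002
```

Call:
carry_out(series=[[0, 0, -20, 0, 0, 0], [0, 0, -10, 0, 0, 0], [0, 0, 0, 0, 0, 0], [0, 0, 0, 0, 0, 0]])

```text
time_s: 30.93
eef_pos: [0.655, -0.0768, 0.2596]
orientation: [[-0.001, -0.004, 1.0], [0.0, 1.0, 0.004], [-1.0, 0.0, -0.001]]
force: [0.7, 1.2, 0.4]
opening: 0.002
```

Call:
carry_out(series=[[6, 0, 0, 0, 0, 0], [4, 0, 0, 0, 0, 0], [3, 0, 0, 0, 0, 0], [2, 0, 0, 0, 0, 0], [1, 0, 0, 0, 0, 0], [0, 0, 0, 0, 0, 0]])

```text
time_s: 31.43
eef_pos: [0.6707, -0.0764, 0.2606]
orientation: [[0.001, -0.005, 1.0], [-0.0, 1.0, 0.005], [-1.0, -0.0, 0.001]]
force: [-0.3, -0.1, -0.8]
opening: 0.001
```

Call:
carry_out(series=[[1, 0, 0, 0, 0, 0], [1, 0, 0, 0, 0, 0], [0, 0, 0, 0, 0, 0]])

```text
time_s: 31.68
eef_pos: [0.6724, -0.0765, 0.2603]
orientation: [[0.0, -0.005, 1.0], [0.0, 1.0, 0.005], [-1.0, 0.0, 0.0]]
force: [-0.3, -0.1, 0.3]
opening: -0.0
```

Call:
carry_out(series=[[1, 0, 0, 0, 0, 0], [1, 0, 0, 0, 0, 0], [0, 0, 0, 0, 0, 0]])

```text
time_s: 31.93
eef_pos: [0.6735, -0.0764, 0.2598]
orientation: [[-0.003, -0.005, 1.0], [0.0, 1.0, 0.005], [-1.0, 0.0, -0.003]]
force: [-4.9, 0.8, 2.1]
opening: -0.0
```

Call:
carry_out(series=[[1, 0, 0, 0, 0, 0], [1, 0, 0, 0, 0, 0], [0, 0, 0, 0, 0, 0]])

```text
time_s: 32.18
eef_pos: [0.6742, -0.0763, 0.2594]
orientation: [[-0.007, -0.004, 1.0], [0.0, 1.0, 0.004], [-1.0, 0.0, -0.007]]
force: [-9.0, -1.2, 3.5]
opening: -0.002
```

Both ends now resist firmly, at the same places as before, so the cover is against the wall. I'll retreat clear.

Call:
carry_out(series=[[-10, 0, 0, 0, 0, 0], [-12, 0, 0, 0, 0, 0], [0, 0, 20, 0, 0, 0], [-20, 0, 30, 0, 0, 0], [-35, 0, 30, 0, 0, 0], [-40, 0, 0, 0, 0, 0], [-40, 0, 0, 0, 0, 0], [-40, 0, 0, 0, 0, 0], [-25, 0, 0, 0, 0, 0], [0, 0, 0, 0, 0, 0], [0, 0, 0, 0, 0, 0], [0, 0, 0, 0, 0, 0]])

```text
time_s: 33.18
eef_pos: [0.4587, -0.0768, 0.3381]
orientation: [[0.003, -0.004, 1.0], [-0.001, 1.0, 0.004], [-1.0, -0.001, 0.003]]
force: [0.4, -0.1, -0.1]
opening: -0.001
```

```bash
python3 - <<'E'
from h import *
g=get_state();print(g['eef_pos'],g['force'])
s=snap('top','t8');cv2.imwrite('pics/z15.png',cv2.resize(s['frame'][135:280,120:350,::-1],None,fx=3.4,fy=3.4,interpolation=cv2.INTER_CUBIC)[:600])
f=s['frame'].astype(int)
# front edge of cover per column: row of strongest wood->white step in blue channel
for u in (212,222,235,250,265,280,295,306):
    c=f[140:165,u-2:u+3,2].mean(1); k=np.argmax(np.diff(c)); d=np.diff(c)[k-1:k+2]; v=140+k+.5+(d*[-1,0,1]).sum()/d.sum()
    p=ray(s,u,v,.074); print(u,round(v,2),p.round(4), 'case x',round((p[0]-.5695)+.013*(p[1]-.0503),4))
E
```

```text
[ 0.45871935 -0.07677472  0.33810499] [ 0.39253217 -0.07197489 -0.0644256 ]
212 149.29 [0.7035 0.1667 0.074 ] case x 0.1356
222 149.27 [0.704 0.143 0.074] case x 0.1357
235 149.27 [0.7044 0.1122 0.074 ] case x 0.1357
250 149.21 [0.7051 0.0766 0.074 ] case x 0.136
265 149.53 [0.7049 0.0409 0.074 ] case x 0.1353
280 149.51 [0.7055 0.0053 0.074 ] case x 0.1354
295 149.6 [ 0.7058 -0.0305  0.074 ] case x 0.1353
306 149.73 [ 0.7059 -0.0567  0.074 ] case x 0.135
```

View pics/z15.png

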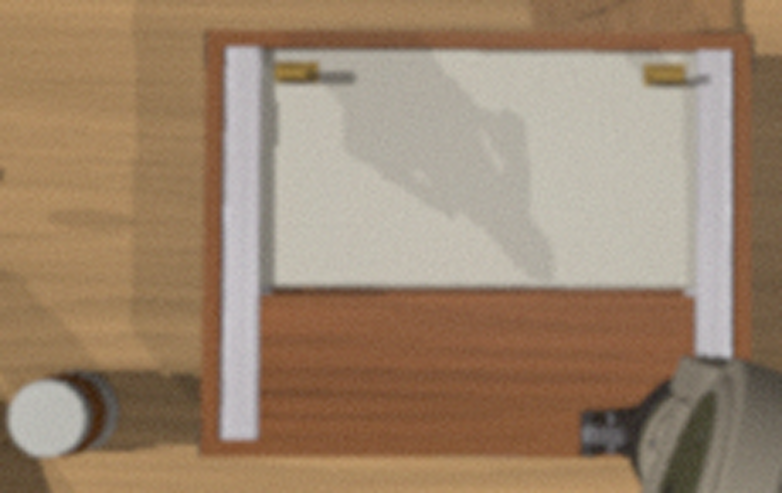

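The cover's front edge measures x ≈ 0.135–0.136 in the case's frame along its whole length, so it is home. The jar (48,418 in the crop) is where it was, and the arm is clear.

```bash
python3 -c "
from bench import sign_off; print(sign_off())"
```

```text
the job is handed in; nothing more can be done
None
```

I stood the rust spool in the empty left cup, closed the cover against the far wall, and handed the job in at about 33 s of the 67 s allowed. `sign_off` gives no verdict, so what follows rests on my own checks.

- **Spool:** The camera view after release showed it upright and in line with the other two spools at even spacing. That was the last check, because the cover hides it now. The cover then slid over it without catching.
- **Cover:** I walked it home with six alternating pushes, starting on the left pull. A final press on each side met firm resistance at the same place as before.
    - **Position:** The front edge measures x ≈ 0.135 to 0.136 m in the case's frame from end to end. The target is 0.135 m, and calibration is good to about 2 mm.
    - **Force:** The highest wrist force I read at the end of a move was about 16 N, against the 25 N limit. Force is only reported at the end of each call, so brief peaks in between were not seen.
- **Other items:** The blue and cream spools stood in their places before the cover hid them, and the jar looks unmoved in the last picture. The arm is clear of everything.

No check failed. The pull stops gave a left-to-right difference of about 2.5 mm, against 3.7 mm from my first estimate of the case's angle. The line of spools gives 2.4 mm, so I put this down to error in that first estimate.

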